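# Sight the chisel from the covered rack

## Robot

A 6-joint arm with a two-finger parallel gripper is mounted at the origin on the work surface. World frame = base frame: x ahead of the robot, y to its left, z up, the work surface at z = 0. Lengths are in m, angles in rad, forces in N, time in s.
With the tool pointing down it reaches from about 0.3 to 0.85 m from the base axis. Payload 4.2 kg.
Tool frame: the origin (TCP) lies at the very end of the fingers, on their centre line; the grasp point (between the pads) lies 19 mm behind it; z points along the fingers, y is the line along which they close (so a half turn about z gives the same grasp; the last joint's range is limited). The gripper opens to 91 mm and grips with 3 to 60 N. Pads are 32 mm wide; open, the fingers measure 118 mm over their backs; the gripper's body (76 mm by 178 mm) begins 60 mm behind the grasp point.
Start: joints at [1.243, 0.32, 1.565, -0, 1.257, -0.02], TCP at [0.174, 0.548, 0.214] pointing down, gripper open.
Joint ranges: [-3.11, 3.11], [-0.84, 2.01], [0.21, 2.61], [-1.34, 4.49], [0.05, 2.63], [-2.56, 2.56]. Speed limits (rad/s): [2.57, 2.57, 3.14, 3.14, 3.14, 3.14].

## Interface

Orientations are given as [roll, pitch, yaw] about the fixed x, y, z axes, in that order (R = Rz(yaw) Ry(pitch) Rx(roll)).
In Python, from rig import arm, read_camera, camera_info, job gives the robot as it stands.
- The arm moves only by the tool send_rows, never from a script. Its argument "plan" is a list of rows, each an object of numbers: "x", "y", "z": the shift along the tool's x, y, z in units of 250 mm (1.0 is 250 mm); "wx", "wy", "wz": the turn, a rotation vector about the tool's x, y, z in units of 360 degrees (1.0 is 360 degrees). In form: [{"x": .., "y": .., "z": .., "wx": .., "wy": .., "wz": ..}, ...]. A call has 1 to 20 rows; each row is the pose to reach, as a shift and turn from the pose commanded when the call began, along the tool's axes at that moment, turning the shorter way round; what a row does not reach only later rows make up. A row lasts 1/10 s, in which the tool goes at most 50 mm and 8.59 degrees, less where a joint would pass 70% of its speed; a pose out of reach is approached as far as the arm can. A call with a number of a shift or a turn outside -1 to 1 is refused whole. A call with a gripper value outside its range is refused whole. "fingers" is the opening, from -1 (shut) to 1 (fully open), set as the call begins (left out, the last holds). The fingers move at their own pace and stop on an object; the grip force is fixed at half the most. Time passes only in rows, so rows that repeat a pose let the fingers close. It gives the time, the measured TCP pose, the force, the opening and the grip force at its end, in the units of the state.
- arm.sense(): the state, without advancing time (a new reading comes with each control period).
- read_camera(name): name is "scene" or "top" or "wrist"; returns the picture (400x640x3 uint8, red, green, blue); there is no depth.
- camera_info(name): a dict with "camera_matrix" (3x3 intrinsics, pixels), "origin" and "rotation" of the camera in the world. Camera axes: x right, y up, looking along -z (the intrinsics and any distortion apply to the point x, -y, -z); pixel columns grow to the right and rows downward; lengths in m; the calibration is good to about 2 mm. A picture is of the moment at which its call begins: read the wrist's pose just before it. camera_info takes no time and is no camera call; for the wrist camera it gives the pose at the moment of the call.
- job.finish_job(): hands the job in; it is judged then, once.
The state is a dict: "time_s": time; "qpos": joint angles; "qd": joint speeds; "tau": joint torques, N m; "tcp_pos": TCP position; "eef_rot": TCP orientation; "wrist_force": force on the tool from outside, world axes, zero at the start; "wrist_torque": the same for the moment, N m; "width": finger opening in m; "grip_force": force on a finger pad.
Only numpy, scipy, OpenCV 4.12 (cv2) and the standard library are available. Lean on these libraries where they do the work, as an engineer would, in place of code of your own. Each camera call takes 0.05 s, during which the arm holds its last target. There are 200 camera calls.

## Task

Fold the rack's cover up until it stands upright and let it stay there, then draw the square-handled broad chisel up out of its slot. Turn it until its blade lies level (pointing any way), as for sighting along its edge, and finish while still holding it like that in the gripper, at least 20 cm above the bench and touching nothing but the gripper; leave the other two tools in the rack and the things on the bench where they are.

Things in the scene. Friction and masses are not known exactly. Their poses are not given: they have to be found in the camera images.
- rack: Fixed wooden rack. Origin on the bench under the middle slot; x from the open robot side to the hinge, y along the row, z up. Level board 90 x 222 mm, 16 thick, top at z = 80; through slots 8 (x) by 28 mm (y) at x = 0, y = -60, 0, 60. End cheeks 14 thick at y = +-118, x -70 to 80, 92 high; on each a post 24 deep at x = 68 rises to z = 184.
- cover (a joint): Angle of the plywood cover, rad: 0 = level over the tool handles, pi/2 = upright at the back, 2.5 = folded right over. Starts at 0 to 0.35. Stiff hinge: it stays where it is left; moving it takes about 3 N at the bar. Panel 100 mm from hinge to front edge, 205 mm along y, 8 mm thick.
- cover_hinge (a point): Middle of the cover's hinge line, at x = 65, y = 0, z = 172 mm in the rack's frame; the line runs along the rack's y. Its axes are the rack's.
- cover_bar (a point): Middle of the cover's round steel handle bar, 10 mm thick, 110 long, parallel to the hinge, 134 mm from it; a stub at each end, 29 mm open gap to the panel's edge. Turns with the cover: at angle a it is at hinge + 134 mm x (-cos a, 0, sin a) in the rack's axes. Can be pinched from above, fingers closing across it, and turns in a light grip.
- chisel: The chisel to take: square handle 24 x 24 mm, flat sides, z = 6 to 76 mm; broadest blade, 24 (y) x 4 mm, z = 0 to -65. Origin on its axis under the steel shoulder (30 mm disc, 6 thick) resting on the board; z points from blade to handle and is horizontal when the blade is level. 0.12 to 0.22 kg, balances near z = 15. Starts upright in any of the slots, axes as the rack's.
- gouge: Other tool in the rack, leave: round pear-shaped wooden handle, 32 mm at its thickest, 62 mm long above a 30 mm shoulder, narrow blade. Origin under its shoulder on the board, z up.
- awl: Other tool in the rack, leave: slim round wooden handle, 16 mm thick, 54 mm long above a 30 mm shoulder, thin spike. Origin under its shoulder on the board, z up.
- plane: Bystander on the bench to the robot's left: wooden hand plane 200 x 56 mm, about 105 mm high. Origin at the centre of its sole, x along its length.
- oilcan: Bystander on the bench to the robot's right: dark metal oil can, 68 mm across, its thin spout 130 mm high. Origin at the centre of its base.

How it is judged:
On the way, in this order (a step that is already met when the one before it is completed fails the run):
1. the cover stands upright, the chisel still in its slot (value of joint cover between 1.35 and 1.79 rad and z of chisel in the frame of rack below 0.1 m), for 0.2 s.
2. the chisel is gripped and drawn up until its blade has left the slot, the cover still upright (value of joint cover between 1.35 and 1.79 rad and contact force between the fingers and chisel above 1 N and z of chisel in the frame of rack above 0.146 m), for 0.1 s.
At the end, for the whole second after the job is handed in: The gripper's fingers hold the chisel still, its blade level within 25 degrees, its shoulder at least 195 mm above the bench, touching neither the rack, its cover, nor any other thing; the cover stands upright within 12 degrees (value of joint cover between 1.35 and 1.79 rad and contact force between the fingers and chisel above 1 N and height (world z) of chisel above 0.195 m and angle between chisel's own z axis and vertical between 1.134 and 2.007 rad and linear speed of chisel below 0.03 m/s and angular speed of chisel below 0.2 rad/s and contact force between chisel and rack below 0.1 N and contact force between chisel and gouge below 0.1 N and contact force between chisel and awl below 0.1 N and contact force between chisel and plane below 0.1 N and contact force between chisel and oilcan below 0.1 N); the arm keeps its last pose, push and grip.
It fails at once if another tool in the rack was moved more than 25 mm (distance of any of gouge, awl from where it was at the start of the episode above 0.025 m).
It fails at once if the plane or the oil can was moved more than 25 mm (distance of any of plane, oilcan from where it was at the start of the episode above 0.025 m).
It also fails if it takes over 64 s, if anything falls off the work surface, if the arm or the gripper's body presses on something with over 40 N, if the wrist force passes 120 N, or if a joint passes its speed limit or range.

## Working session

There is one attempt and no reset: what is moved stays moved. The work goes in short steps, Python scripts to look and compute and a tool call to move; the robot and the scene stay as the last step left them, time stands still between calls to the robot, and variables do not carry over. Pictures are saved under pics/ and viewed, at most 10 in all, crops included, and the job is handed in when it is done.

Besides the shell and the picture viewer there is one more tool, called after ">>>" as name([rows], argument=value, ...), one row to a line, values as JSON. send_rows: Moves the arm, as the interface text tells. Shifts and turns lie within -1 to 1; 1 stands for 250 mm of shift or 360 degrees of turn. Its arguments: {"type":"object","properties":{"plan":{"type":"array"},"fingers":{"type":"number"}},"required":["plan"]}

```bash
mkdir -p pics; ls
python3 - <<'E'
from rig import arm, read_camera, camera_info, job
import cv2
s=arm.sense();print(s)
for n in("scene","top"):
    im=read_camera(n);cv2.imwrite(f"pics/{n}0.png",im[:,:,::-1]);i=camera_info(n);print(n,i)
E
```

```text
pics
{'time_s': 0.0, 'qpos': array([ 1.24304802e+00,  3.20273934e-01,  1.56570134e+00, -2.46457456e-05,
        1.25738259e+00, -1.99942033e-02]), 'qd': array([ 0.00012812,  0.00126072,  0.00085011,  0.00015492, -0.00148371,
        0.00074244]), 'tau': array([ 7.14693779e-04, -4.12464774e+01, -2.31978697e+01,  7.29591586e-02,
        4.55323874e-02, -1.66008285e-04]), 'tcp_pos': array([0.17401593, 0.54749471, 0.21312194]), 'eef_rot': array([-3.13982734e+00, -1.18644042e-05,  2.83384616e+00]), 'wrist_force': array([0.44979099, 0.3707066 , 0.04508585]), 'wrist_torque': array([ 0.04099696, -0.01788598, -0.01426615]), 'grip_force': 0.0, 'width': 0.09091485012128185}
scene {'camera_matrix': array([[395.06851443,   0.        , 316.20858203],
       [  0.        , 395.06851443, 200.90483547],
       [  0.        ,   0.        ,   1.        ]]), 'origin': array([ 1.32938855, -0.45802575,  0.72918632]), 'rotation': array([1.00420878, 0.00360469, 1.03175468])}
top {'camera_matrix': array([[389.34065143,   0.        , 313.8241742 ],
       [  0.        , 389.34065143, 203.02427004],
       [  0.        ,   0.        ,   1.        ]]), 'origin': array([ 0.44235019, -0.00171885,  1.19348212]), 'rotation': array([ 0.09670548, -0.00940985, -1.56692872])}
```

View pics/scene0.png

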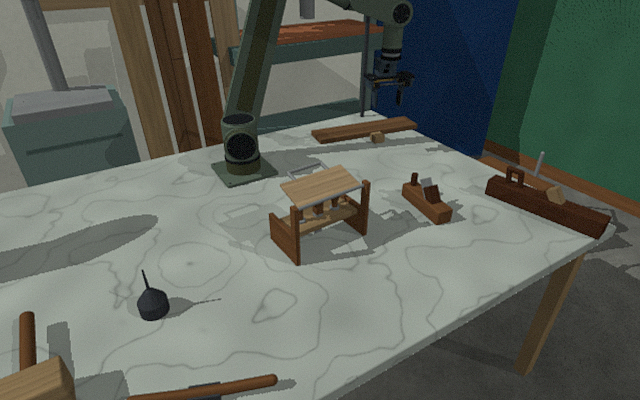

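View pics/top0.png

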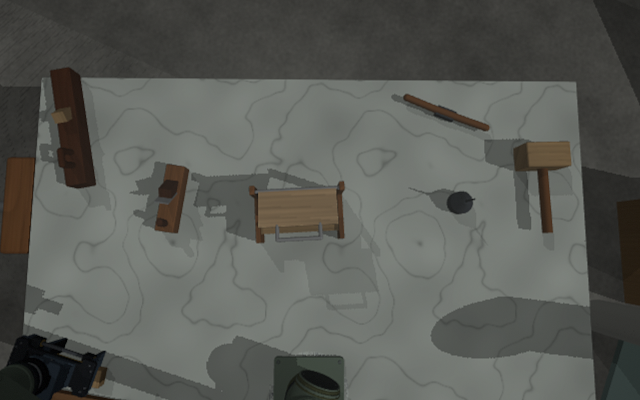

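The top view shows the rack at about (298,212) with its bar toward the robot at (300,237); the plane is at (172,200) and the can at (460,202). I'll enlarge both views.

Run:
```python
import cv2
a=cv2.imread("pics/top0.png")[170:255,235:360]
b=cv2.imread("pics/scene0.png")[155:270,260:380]
cv2.imwrite("pics/topc.png",cv2.convertScaleAbs(cv2.resize(a,None,fx=6,fy=6,interpolation=2),alpha=1.5))
cv2.imwrite("pics/scenec.png",cv2.convertScaleAbs(cv2.resize(b,None,fx=5,fy=5,interpolation=2),alpha=1.5))
```

```text
(no output)
```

View pics/topc.png

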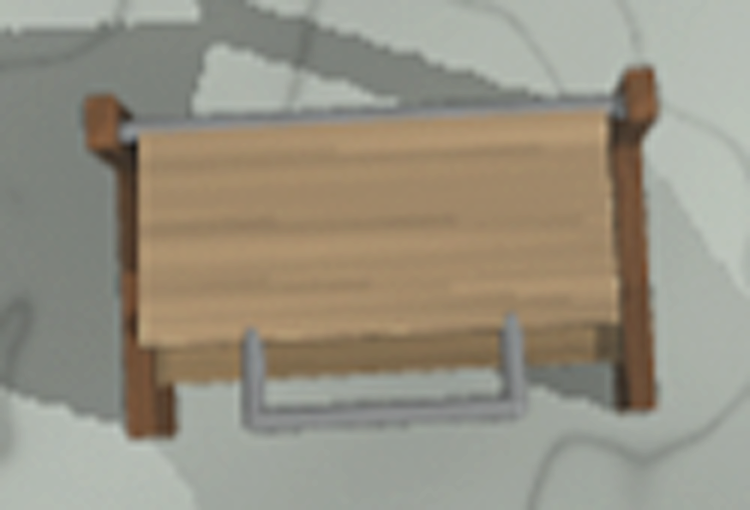

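View pics/scenec.png

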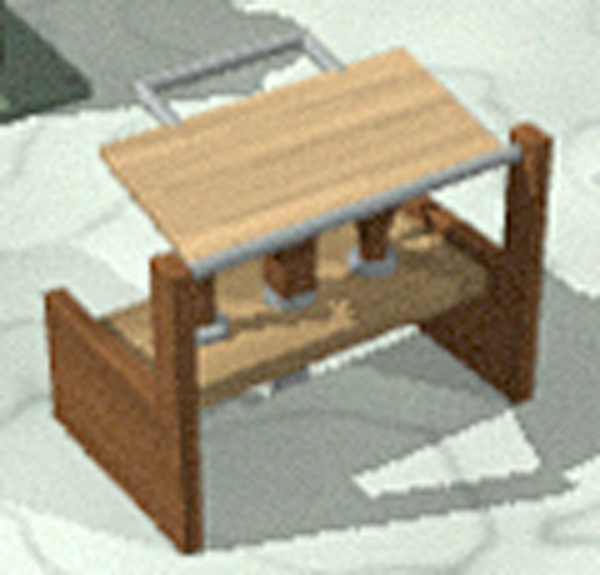

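```bash
cat > u.py <<'E'
import numpy as np
from scipy.spatial.transform import Rotation as R
from rig import arm, read_camera, camera_info, job
def proj(n,P,i=None):
    i=i or camera_info(n); M=R.from_euler('xyz',i["rotation"]).as_matrix()
    c=(np.atleast_2d(P)-i["origin"])@M; K=i["camera_matrix"]
    return np.c_[K[0,2]-K[0,0]*c[:,0]/c[:,2], K[1,2]+K[1,1]*c[:,1]/c[:,2]]
E
cat > fit.py <<'E'
from u import *
from scipy.optimize import least_squares
def pts(a):
    c,s=np.cos(a),np.sin(a)
    f=lambda r,y,n=0:[65-r*c+n*s,y,172+r*s+n*c]
    T=[([80,125,184],85,97),([80,-125,184],655,68),([-70,125,92],127,436),([-70,-125,92],655,408),
       (f(134,57),249,420),(f(134,-57),518,403),(f(100,102.5),140,345),(f(100,-102.5),616,320)]
    S=[([80,-125,0],187,550),([80,-125,184],180,275),([-70,-125,92],45,293),([-70,-125,0],57,418),
       (f(134,-57),140,87),(f(134,57),303,40),(f(100,-102.5),102,150),(f(100,102.5),403,48),([80,111,0],522,403)]
    return T,S
it,is_=camera_info("top"),camera_info("scene")
def res(p,full=False):
    x,y,w,a=p;T,S=pts(a);o=[]
    for n,L,(u0,v0,k),i in(("top",T,(235,170,6),it),("scene",S,(260,155,5),is_)):
        P=np.array([q[0] for q in L])/1000@R.from_euler('z',w).as_matrix().T+[x,y,0]
        m=np.array([[u0+(q[1]+.5)/k-.5,v0+(q[2]+.5)/k-.5] for q in L]);o.append(proj(n,P,i)-m)
    return np.vstack(o).ravel()
r=least_squares(res,[.45,.03,0,.2],loss='soft_l1');print(r.x);print(res(r.x).reshape(-1,2).round(1))
E
python3 fit.py
```

```text
[0.51374821 0.03247857 0.06315254 0.24492117]
[[-1.1 -0.3]
 [-0.7 -1. ]
 [-0.6  0.6]
 [ 0.1 -0. ]
 [-0.4 -0.1]
 [-0.2  0.1]
 [-0.4  0.5]
 [ 0.3 -0. ]
 [-0.1  1.4]
 [-0.9  0.4]
 [-0.5 -0.4]
 [-0.8  0. ]
 [ 0.1  0.5]
 [ 0.9 -0.7]
 [-0.4 -0. ]
 [ 0.   0.4]
 [-0.8  0.7]]
```

```bash
cat >> u.py <<'E'
RX,RY,RW=.5137,.0325,.0632
def W(x,y,z): # rack mm -> world m
    return R.from_euler('z',RW).apply(np.array([x,y,z])/1000)+[RX,RY,0]
def rows(targets):
    s=arm.sense();A=R.from_euler('xyz',s["eef_rot"])
    print('t',round(s["time_s"],2),'tcp',s["tcp_pos"].round(4),'rpy',s["eef_rot"].round(4),'q',s["qpos"].round(2),'F',s["wrist_force"].round(1),'w',round(s["width"],4),'g',round(s["grip_force"],1))
    for p,rot in targets:
        d=A.inv().apply(p-s["tcp_pos"])/.25; t=(A.inv()*R.from_euler('xyz',rot)).as_rotvec()/2/np.pi
        print(np.r_[d,t].round(4), np.round(p,3))
DB=[np.pi,0,np.pi/2+RW]; DC=[np.pi,0,RW]; DC2=[np.pi,0,np.pi+RW]
def bar(a,dz=-12,dx=0): return W(65-134*np.cos(a)+dx,0,172+134*np.sin(a)+dz)
E
python3 - <<'E'
from u import *
s=arm.sense();p=s["tcp_pos"].copy();p[2]=.31
q=bar(.245,80); rows([(p,s["eef_rot"]),(q,DB)])
E
```

```text
t 0.1 tcp [0.1741 0.5475 0.2132] rpy [-3.14   -0.      2.8338] q [ 1.24  0.32  1.57 -0.    1.26 -0.02] F [ 0.7  0.3 -0.3] w 0.0914 g 0.0
[ 0.     -0.0006 -0.3872  0.      0.      0.    ] [0.174 0.548 0.31 ]
[-1.6765e+00 -1.6465e+00 -2.8260e-01 -2.0000e-04  2.0000e-04  1.9100e-01] [0.449 0.028 0.285]
```

>>> send_rows([
  {"z": -0.2},
  {"z": -0.387},
  {"x": -0.2, "y": -0.2, "z": -0.387, "wz": 0.02},
  {"x": -0.35, "y": -0.34, "z": -0.387, "wz": 0.04},
  {"x": -0.48, "y": -0.48, "z": -0.387, "wz": 0.06},
  {"x": -0.62, "y": -0.61, "z": -0.387, "wz": 0.08},
  {"x": -0.77, "y": -0.75, "z": -0.387, "wz": 0.1},
  {"x": -0.91, "y": -0.89, "z": -0.387, "wz": 0.12},
  {"x": -0.99, "y": -0.97, "z": -0.387, "wz": 0.14},
  {"x": -0.99, "y": -0.97, "z": -0.387, "wz": 0.16},
  {"x": -0.99, "y": -0.97, "z": -0.387, "wz": 0.191},
  {"x": -0.99, "y": -0.97, "z": -0.387, "wz": 0.191},
  {"x": -0.99, "y": -0.97, "z": -0.387, "wz": 0.191},
], fingers=-0.4)

```text
validation failed for argument at $.pl...
```

Run:
```python
from u import *
rows([(bar(.245,80),DB)])
```

```text
t 0.1 tcp [0.1741 0.5475 0.2132] rpy [-3.14   -0.      2.8338] q [ 1.24  0.32  1.57 -0.    1.26 -0.02] F [ 0.7  0.3 -0.3] w 0.0914 g 0.0
[-1.6765e+00 -1.6465e+00 -2.8260e-01 -2.0000e-04  2.0000e-04  1.9100e-01] [0.449 0.028 0.285]
```

The call was refused, probably because every key is needed in each row.

>>> send_rows([
  {"x": 0, "y": 0, "z": -0.2, "wx": 0, "wy": 0, "wz": 0},
  {"x": 0, "y": 0, "z": -0.387, "wx": 0, "wy": 0, "wz": 0},
  {"x": -0.99, "y": -0.97, "z": -0.387, "wx": 0, "wy": 0, "wz": 0.191},
  {"x": -0.99, "y": -0.97, "z": -0.387, "wx": 0, "wy": 0, "wz": 0.191},
  {"x": -0.99, "y": -0.97, "z": -0.387, "wx": 0, "wy": 0, "wz": 0.191},
  {"x": -0.99, "y": -0.97, "z": -0.387, "wx": 0, "wy": 0, "wz": 0.191},
  {"x": -0.99, "y": -0.97, "z": -0.387, "wx": 0, "wy": 0, "wz": 0.191},
  {"x": -0.99, "y": -0.97, "z": -0.387, "wx": 0, "wy": 0, "wz": 0.191},
  {"x": -0.99, "y": -0.97, "z": -0.387, "wx": 0, "wy": 0, "wz": 0.191},
  {"x": -0.99, "y": -0.97, "z": -0.387, "wx": 0, "wy": 0, "wz": 0.191},
  {"x": -0.99, "y": -0.97, "z": -0.387, "wx": 0, "wy": 0, "wz": 0.191},
  {"x": -0.99, "y": -0.97, "z": -0.387, "wx": 0, "wy": 0, "wz": 0.191},
], fingers=-0.4)

```text
time_s: 1.3
tcp_pos: [0.3364, 0.2421, 0.3105]
eef_rot: [-3.141, -0.0, 1.637]
wrist_force: [0.2, 0.5, 0.2]
width: 0.027
grip_force: 0.0
```

Run:
```python
from u import *
rows([(bar(.245,80),DB)])
```

```text
t 1.3 tcp [0.3364 0.2421 0.3105] rpy [-3.141e+00 -1.000e-04  1.637e+00] q [0.6  0.01 1.71 0.   1.42 0.53] F [0.2 0.5 0.2] w 0.027 g 0.0
[-8.825e-01  3.924e-01  1.036e-01 -1.000e-04 -0.000e+00  5.000e-04] [0.449 0.028 0.285]
```

>>> send_rows([
  {"x": -0.8825, "y": 0.3924, "z": 0.1036, "wx": 0, "wy": 0, "wz": 0.0005},
  {"x": -0.8825, "y": 0.3924, "z": 0.1036, "wx": 0, "wy": 0, "wz": 0.0005},
  {"x": -0.8825, "y": 0.3924, "z": 0.1036, "wx": 0, "wy": 0, "wz": 0.0005},
  {"x": -0.8825, "y": 0.3924, "z": 0.1036, "wx": 0, "wy": 0, "wz": 0.0005},
  {"x": -0.8825, "y": 0.3924, "z": 0.1036, "wx": 0, "wy": 0, "wz": 0.0005},
  {"x": -0.8825, "y": 0.3924, "z": 0.1036, "wx": 0, "wy": 0, "wz": 0.0005},
  {"x": -0.8825, "y": 0.3924, "z": 0.1036, "wx": 0, "wy": 0, "wz": 0.0005},
  {"x": -0.8825, "y": 0.3924, "z": 0.1036, "wx": 0, "wy": 0, "wz": 0.0005},
])

```text
time_s: 2.1
tcp_pos: [0.448, 0.0294, 0.2848]
eef_rot: [-3.141, -0.001, 1.634]
wrist_force: [-0.1, 0.0, 0.2]
width: 0.0273
grip_force: 0.0
```

Run:
```python
from u import *
import cv2
rows([(bar(.245,-14),DB)])
i=camera_info("wrist");im=read_camera("wrist");cv2.imwrite("pics/w1.png",im[:,:,::-1])
for y in(-55,0,55):print(y,proj("wrist",W(65-134*np.cos(.245),y,172+134*np.sin(.245)),i))
```

```text
t 2.1 tcp [0.448  0.0294 0.2848] rpy [-3.1412e+00 -7.0000e-04  1.6339e+00] q [ 0.04  0.08  1.7   0.    1.37 -0.02] F [-0.1  0.   0.2] w 0.0273 g 0.0
[-4.60e-03  3.20e-03  3.77e-01 -1.00e-04 -1.00e-04 -0.00e+00] [0.449 0.028 0.191]
-55 [[321.56932571 268.1103035 ]]
0 [[321.65266217 205.9227943 ]]
55 [[321.74630489 136.04452007]]
```

View pics/w1.png

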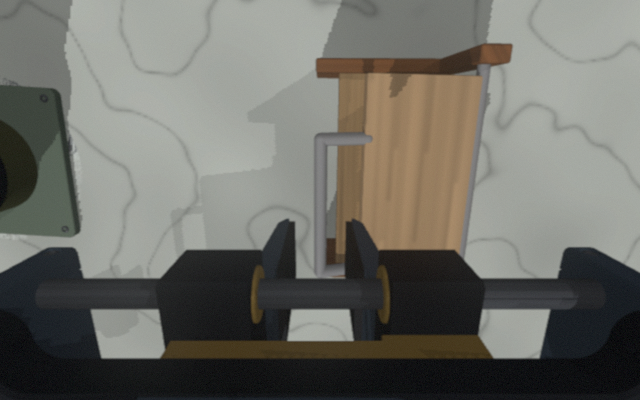

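The wrist view shows the bar at column 321 with its far end at row 138, as predicted, and centred between the fingers. I'll go down and grip.

>>> send_rows([
  {"x": -0.0046, "y": 0.003, "z": 0.1, "wx": 0, "wy": 0, "wz": 0},
  {"x": -0.0046, "y": 0.003, "z": 0.2, "wx": 0, "wy": 0, "wz": 0},
  {"x": -0.0046, "y": 0.003, "z": 0.29, "wx": 0, "wy": 0, "wz": 0},
  {"x": -0.0046, "y": 0.003, "z": 0.34, "wx": 0, "wy": 0, "wz": 0},
  {"x": -0.0046, "y": 0.003, "z": 0.377, "wx": 0, "wy": 0, "wz": 0},
  {"x": -0.0046, "y": 0.003, "z": 0.377, "wx": 0, "wy": 0, "wz": 0},
  {"x": -0.0046, "y": 0.003, "z": 0.377, "wx": 0, "wy": 0, "wz": 0},
])

```text
time_s: 2.85
tcp_pos: [0.4495, 0.0274, 0.1912]
eef_rot: [3.14, -0.0, 1.632]
wrist_force: [0.6, 0.8, 1.4]
width: 0.0274
grip_force: 0.0
```

>>> send_rows([
  {"x": 0, "y": 0, "z": 0, "wx": 0, "wy": 0, "wz": 0},
  {"x": 0, "y": 0, "z": 0, "wx": 0, "wy": 0, "wz": 0},
  {"x": 0, "y": 0, "z": 0, "wx": 0, "wy": 0, "wz": 0},
  {"x": 0, "y": 0, "z": 0, "wx": 0, "wy": 0, "wz": 0},
  {"x": 0, "y": 0, "z": 0, "wx": 0, "wy": 0, "wz": 0},
], fingers=-1)

```text
time_s: 3.35
tcp_pos: [0.448, 0.0268, 0.1905]
eef_rot: [-3.139, -0.0, 1.63]
wrist_force: [-5.8, 0.1, 2.6]
width: 0.0092
grip_force: 30.0
```

Run:
```python
from u import *
# arc from a0 to 1.57, rel. shifts, tool y=rack x, z down
print([[round(float(134*(np.cos(.245)-np.cos(a))/250),3),round(float(-134*(np.sin(a)-np.sin(.245))/250),3)] for a in np.linspace(.245,1.57,16)[1:]])
rows([(bar(1.57,-14),DB)])
```

```text
[[0.013, -0.045], [0.031, -0.089], [0.052, -0.132], [0.077, -0.172], [0.105, -0.21], [0.137, -0.245], [0.172, -0.277], [0.209, -0.306], [0.249, -0.332], [0.29, -0.354], [0.334, -0.373], [0.379, -0.387], [0.425, -0.398], [0.472, -0.404], [0.52, -0.406]]
t 3.35 tcp [0.448  0.0268 0.1905] rpy [-3.1391e+00 -3.0000e-04  1.6303e+00] q [ 0.03  0.14  1.87  0.    1.13 -0.03] F [-5.8  0.1  2.6] w 0.0092 g 30.0
[ 8.400e-03  5.223e-01 -4.074e-01 -4.000e-04 -1.000e-04 -6.000e-04] [0.578 0.037 0.292]
```

>>> send_rows([
  {"x": 0, "y": 0.013, "z": -0.045, "wx": 0, "wy": 0, "wz": 0},
  {"x": 0, "y": 0.031, "z": -0.089, "wx": 0, "wy": 0, "wz": 0},
  {"x": 0, "y": 0.052, "z": -0.132, "wx": 0, "wy": 0, "wz": 0},
  {"x": 0, "y": 0.077, "z": -0.172, "wx": 0, "wy": 0, "wz": 0},
  {"x": 0, "y": 0.105, "z": -0.21, "wx": 0, "wy": 0, "wz": 0},
])

```text
time_s: 3.85
tcp_pos: [0.4734, 0.0282, 0.2438]
eef_rot: [-3.136, -0.0, 1.63]
wrist_force: [-7.9, -0.2, 0.1]
width: 0.009
grip_force: 30.0
```

>>> send_rows([
  {"x": 0, "y": 0.032, "z": -0.035, "wx": 0, "wy": 0, "wz": 0},
  {"x": 0, "y": 0.067, "z": -0.067, "wx": 0, "wy": 0, "wz": 0},
  {"x": 0, "y": 0.104, "z": -0.096, "wx": 0, "wy": 0, "wz": 0},
  {"x": 0, "y": 0.144, "z": -0.122, "wx": 0, "wy": 0, "wz": 0},
  {"x": 0, "y": 0.185, "z": -0.144, "wx": 0, "wy": 0, "wz": 0},
  {"x": 0, "y": 0.229, "z": -0.163, "wx": 0, "wy": 0, "wz": 0},
  {"x": 0, "y": 0.274, "z": -0.177, "wx": 0, "wy": 0, "wz": 0},
  {"x": 0, "y": 0.32, "z": -0.188, "wx": 0, "wy": 0, "wz": 0},
  {"x": 0, "y": 0.367, "z": -0.194, "wx": 0, "wy": 0, "wz": 0},
  {"x": 0, "y": 0.415, "z": -0.196, "wx": 0, "wy": 0, "wz": 0},
  {"x": 0, "y": 0.415, "z": -0.196, "wx": 0, "wy": 0, "wz": 0},
  {"x": 0, "y": 0.415, "z": -0.196, "wx": 0, "wy": 0, "wz": 0},
])

```text
time_s: 5.05
tcp_pos: [0.5822, 0.0343, 0.2933]
eef_rot: [3.135, 0.001, 1.63]
wrist_force: [1.3, -1.1, 5.1]
width: 0.0091
grip_force: 30.0
```

Run:
```python
from u import *
rows([(bar(1.57,-14),DB)])
```

```text
t 5.05 tcp [0.5822 0.0343 0.2933] rpy [3.1347e+00 7.0000e-04 1.6304e+00] q [ 0.04  0.29  1.41 -0.    1.44 -0.02] F [ 1.3 -1.1  5.1] w 0.0091 g 30.0
[ 0.0101 -0.0143  0.0051  0.0011  0.0001 -0.0006] [0.578 0.037 0.292]
```

>>> send_rows([
  {"x": 0, "y": 0, "z": 0, "wx": 0, "wy": 0, "wz": 0},
  {"x": 0, "y": 0, "z": 0, "wx": 0, "wy": 0, "wz": 0},
  {"x": 0, "y": 0, "z": 0, "wx": 0, "wy": 0, "wz": 0},
  {"x": 0, "y": 0, "z": -0.15, "wx": 0, "wy": 0, "wz": 0},
  {"x": 0, "y": 0, "z": -0.3, "wx": 0, "wy": 0, "wz": 0},
  {"x": 0, "y": -0.15, "z": -0.35, "wx": 0, "wy": 0, "wz": 0},
  {"x": 0, "y": -0.3, "z": -0.35, "wx": 0, "wy": 0, "wz": 0},
  {"x": 0, "y": -0.5, "z": -0.35, "wx": 0, "wy": 0, "wz": 0},
  {"x": 0, "y": -0.7, "z": -0.35, "wx": 0, "wy": 0, "wz": 0},
  {"x": 0, "y": -0.8, "z": -0.35, "wx": 0, "wy": 0, "wz": 0},
], fingers=-0.4)

```text
time_s: 6.05
tcp_pos: [0.3757, 0.0226, 0.3798]
eef_rot: [3.141, -0.0, 1.631]
wrist_force: [0.1, 0.7, 0.0]
width: 0.0273
grip_force: 0.0
```

Run:
```python
from u import *
import cv2
rows([(W(0,0,330),DC2),(W(0,0,330),DC)])
i=camera_info("wrist");im=read_camera("wrist");cv2.imwrite("pics/w2.png",im[:,:,::-1]); np.save("w2.npy",i)
s=read_camera("scene");t=read_camera("top")
a=cv2.resize(s[140:270,250:390],None,fx=2.85,fy=2.85,interpolation=2);b=cv2.resize(t[165:260,230:370],None,fx=2.85,fy=2.85,interpolation=2)
o=np.zeros((390,800,3),np.uint8);o[:a.shape[0],:399]=a[:390,:399];o[:b.shape[0],400:799]=b[:,:399]
cv2.imwrite("pics/st2.png",cv2.convertScaleAbs(o,alpha=1.4)[:,:,::-1])
```

```text
t 6.05 tcp [0.3757 0.0226 0.3798] rpy [ 3.1415e+00 -3.0000e-04  1.6308e+00] q [ 0.03 -0.07  1.62  0.    1.59 -0.03] F [0.1 0.7 0. ] w 0.0273 g 0.0
[ 6.500e-03  5.533e-01  1.992e-01  1.000e-04 -0.000e+00 -2.505e-01] [0.514 0.032 0.33 ]
[ 6.500e-03  5.533e-01  1.992e-01 -0.000e+00 -1.000e-04  2.495e-01] [0.514 0.032 0.33 ]
```

View pics/w2.png

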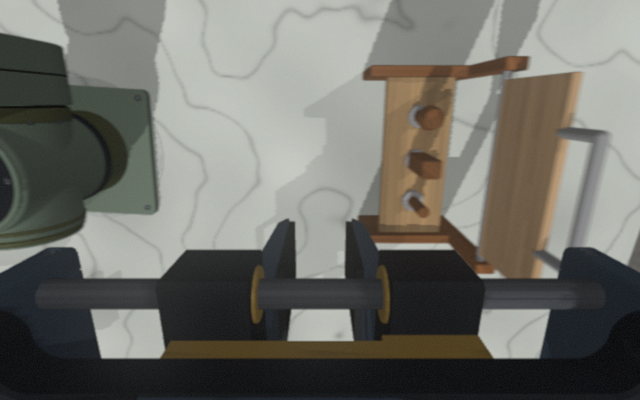

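View pics/st2.png

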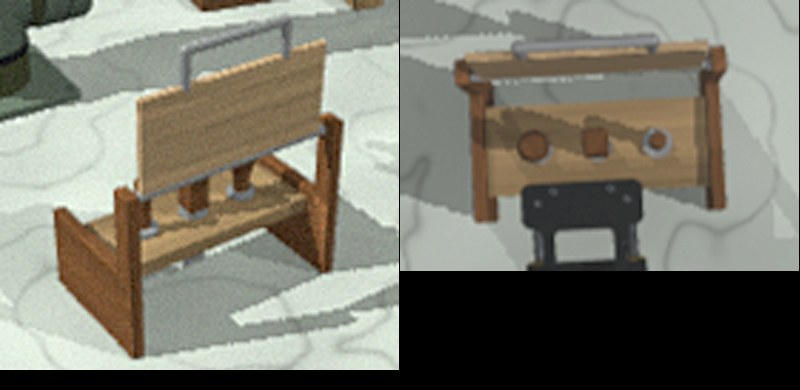

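The square-handled chisel is in the middle slot (crop 596,140; wrist view 430,165), the cover stands upright, and the gouge (+y) and awl (-y) are beside it. Now I'll check the predicted position and the camera side.

Run:
```python
from u import *
i=camera_info("wrist");s=arm.sense()
print(proj("top",W(0,0,156)),"meas 298.8 214.1",proj("wrist",W(0,0,156)),"meas 430,165")
print("cam in tool",R.from_euler('xyz',s["eef_rot"]).inv().apply(i["origin"]-s["tcp_pos"]))
for a in(1.4,1.57,1.7):print(a,proj("top",bar(a,0)),proj("wrist",np.array([bar(a,0)+R.from_euler('z',RW).apply([0,y,0]) for y in(.055,)])))
```

```text
[[297.45003065 213.88615089]] meas 298.8 214.1 [[432.16290696 167.32542636]] meas 430,165
cam in tool [ 0.07964122 -0.00022297 -0.1716744 ]
1.4 [[294.34811707 191.17770459]] [[561.83866852 132.45801884]]
1.57 [[293.77711534 181.31245187]] [[594.73323043 132.59419843]]
1.7 [[293.38831827 173.94966556]] [[617.1919983  132.36673387]]
```

>>> send_rows([
  {"x": 0.0065, "y": 0.553, "z": 0, "wx": 0, "wy": 0, "wz": -0.2505},
  {"x": 0.0065, "y": 0.553, "z": 0, "wx": 0, "wy": 0, "wz": -0.2505},
  {"x": 0.0065, "y": 0.553, "z": 0, "wx": 0, "wy": 0, "wz": -0.2505},
  {"x": 0.0065, "y": 0.553, "z": 0, "wx": 0, "wy": 0, "wz": -0.2505},
  {"x": 0.0065, "y": 0.553, "z": 0, "wx": 0, "wy": 0, "wz": -0.2505},
  {"x": 0.0065, "y": 0.553, "z": 0, "wx": 0, "wy": 0, "wz": -0.2505},
  {"x": 0.0065, "y": 0.553, "z": 0, "wx": 0, "wy": 0, "wz": -0.2505},
  {"x": 0.0065, "y": 0.553, "z": 0, "wx": 0, "wy": 0, "wz": -0.2505},
  {"x": 0.0065, "y": 0.553, "z": 0, "wx": 0, "wy": 0, "wz": -0.2505},
  {"x": 0.0065, "y": 0.553, "z": 0, "wx": 0, "wy": 0, "wz": -0.2505},
  {"x": 0.0065, "y": 0.553, "z": 0, "wx": 0, "wy": 0, "wz": -0.2505},
  {"x": 0.0065, "y": 0.553, "z": 0, "wx": 0, "wy": 0, "wz": -0.2505},
  {"x": 0.0065, "y": 0.553, "z": 0, "wx": 0, "wy": 0, "wz": -0.2505},
], fingers=0)

```text
time_s: 7.5
tcp_pos: [0.5181, 0.0326, 0.3788]
eef_rot: [3.141, -0.001, -3.08]
wrist_force: [0.6, 0.1, 0.1]
width: 0.0455
grip_force: 0.0
```

Run:
```python
from u import *
import cv2
rows([(W(0,0,200),DC2),(W(0,0,101),DC2)])
i=camera_info("wrist")
for y in(-60,0,60):print(proj("wrist",W(0,y,156 if y==0 else 145),i))
im=read_camera("wrist");cv2.imwrite("pics/w3.png",im[:,:,::-1])
```

```text
t 7.5 tcp [0.5181 0.0326 0.3788] rpy [ 3.1413e+00 -8.0000e-04 -3.0803e+00] q [ 0.04  0.17  1.36  0.    1.61 -1.59] F [0.6 0.1 0.1] w 0.0455 g 0.0
[ 1.720e-02  5.000e-04  7.151e-01  0.000e+00 -1.000e-04 -3.000e-04] [0.514 0.032 0.2  ]
[ 1.6900e-02  4.0000e-04  1.1111e+00  0.0000e+00 -1.0000e-04 -3.0000e-04] [0.514 0.032 0.101]
[[271.57800112 164.52749366]]
[[320.12878213 166.11101941]]
[[368.71672451 164.36354039]]
```

View pics/w3.png

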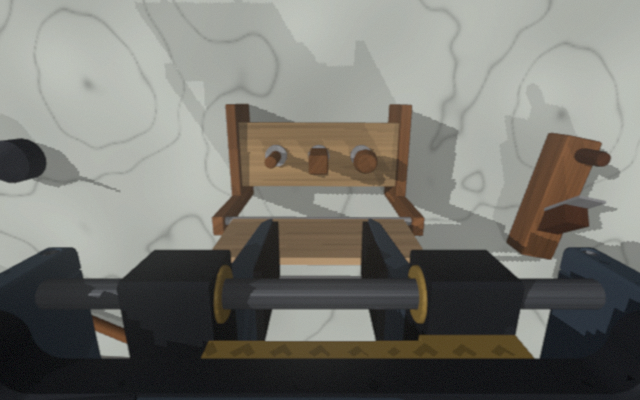

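The wrist view shows the chisel's top at (318,166) against a predicted (320,166), so I'll shift 1.5 mm toward the awl and go down.

>>> send_rows([
  {"x": 0.017, "y": -0.0055, "z": 0.15, "wx": 0, "wy": 0, "wz": 0},
  {"x": 0.017, "y": -0.0055, "z": 0.3, "wx": 0, "wy": 0, "wz": 0},
  {"x": 0.017, "y": -0.0055, "z": 0.45, "wx": 0, "wy": 0, "wz": 0},
  {"x": 0.017, "y": -0.0055, "z": 0.6, "wx": 0, "wy": 0, "wz": 0},
  {"x": 0.017, "y": -0.0055, "z": 0.7, "wx": 0, "wy": 0, "wz": 0},
  {"x": 0.017, "y": -0.0055, "z": 0.77, "wx": 0, "wy": 0, "wz": 0},
  {"x": 0.017, "y": -0.0055, "z": 0.82, "wx": 0, "wy": 0, "wz": 0},
  {"x": 0.017, "y": -0.0055, "z": 0.87, "wx": 0, "wy": 0, "wz": 0},
  {"x": 0.017, "y": -0.0055, "z": 0.87, "wx": 0, "wy": 0, "wz": 0},
])

```text
time_s: 8.45
tcp_pos: [0.5124, 0.0308, 0.1607]
eef_rot: [3.141, -0.003, -3.079]
wrist_force: [0.4, -0.4, 0.2]
width: 0.0456
grip_force: 0.0
```

Run:
```python
from u import *
rows([(W(0,-1.5,101),DC2)])
```

```text
t 8.45 tcp [0.5124 0.0308 0.1607] rpy [ 3.1414e+00 -2.6000e-03 -3.0790e+00] q [ 0.04  0.27  1.78  0.    1.09 -1.6 ] F [ 0.4 -0.4  0.2] w 0.0456 g 0.0
[-6.200e-03  2.000e-04  2.388e-01  0.000e+00 -4.000e-04 -1.000e-04] [0.514 0.031 0.101]
```

>>> send_rows([
  {"x": -0.005, "y": 0, "z": 0.06, "wx": 0, "wy": 0, "wz": 0},
  {"x": -0.005, "y": 0, "z": 0.12, "wx": 0, "wy": 0, "wz": 0},
  {"x": -0.005, "y": 0, "z": 0.18, "wx": 0, "wy": 0, "wz": 0},
  {"x": -0.005, "y": 0, "z": 0.22, "wx": 0, "wy": 0, "wz": 0},
  {"x": -0.005, "y": 0, "z": 0.238, "wx": 0, "wy": 0, "wz": 0},
  {"x": -0.005, "y": 0, "z": 0.238, "wx": 0, "wy": 0, "wz": 0},
  {"x": -0.005, "y": 0, "z": 0.238, "wx": 0, "wy": 0, "wz": 0},
])

```text
time_s: 9.15
tcp_pos: [0.5149, 0.0309, 0.1032]
eef_rot: [3.142, 0.001, -3.079]
wrist_force: [-0.3, 0.2, 0.9]
width: 0.0454
grip_force: 0.0
```

>>> send_rows([
  {"x": 0, "y": 0, "z": 0, "wx": 0, "wy": 0, "wz": 0},
  {"x": 0, "y": 0, "z": 0, "wx": 0, "wy": 0, "wz": 0},
  {"x": 0, "y": 0, "z": 0, "wx": 0, "wy": 0, "wz": 0},
  {"x": 0, "y": 0, "z": 0, "wx": 0, "wy": 0, "wz": 0},
  {"x": 0, "y": 0, "z": 0, "wx": 0, "wy": 0, "wz": 0},
], fingers=-1)

```text
time_s: 9.65
tcp_pos: [0.5145, 0.0308, 0.1029]
eef_rot: [-3.141, 0.001, -3.079]
wrist_force: [-0.7, -0.7, 1.6]
width: 0.0238
grip_force: 30.0
```

The grip is good (23.8 mm, 30 N), so I'll lift straight up.

>>> send_rows([
  {"x": 0, "y": 0, "z": -0.04, "wx": 0, "wy": 0, "wz": 0},
  {"x": 0, "y": 0, "z": -0.1, "wx": 0, "wy": 0, "wz": 0},
  {"x": 0, "y": 0, "z": -0.18, "wx": 0, "wy": 0, "wz": 0},
  {"x": 0, "y": 0, "z": -0.26, "wx": 0, "wy": 0, "wz": 0},
  {"x": 0, "y": 0, "z": -0.34, "wx": 0, "wy": 0, "wz": 0},
  {"x": 0, "y": 0, "z": -0.42, "wx": 0, "wy": 0, "wz": 0},
  {"x": 0, "y": 0, "z": -0.5, "wx": 0, "wy": 0, "wz": 0},
  {"x": 0, "y": 0, "z": -0.6, "wx": 0, "wy": 0, "wz": 0},
  {"x": 0, "y": 0, "z": -0.7, "wx": 0, "wy": 0, "wz": 0},
  {"x": 0, "y": 0, "z": -0.8, "wx": 0, "wy": 0, "wz": 0},
  {"x": 0, "y": 0, "z": -0.9, "wx": 0, "wy": 0, "wz": 0},
  {"x": 0, "y": 0, "z": -1.0, "wx": 0, "wy": 0, "wz": 0},
  {"x": 0, "y": 0, "z": -1.0, "wx": 0, "wy": 0, "wz": 0},
])

```text
time_s: 10.95
tcp_pos: [0.5155, 0.031, 0.3562]
eef_rot: [3.142, 0.007, -3.079]
wrist_force: [0.7, -0.2, -1.5]
width: 0.0236
grip_force: 30.0
```

>>> send_rows([
  {"x": 0, "y": 0, "z": -0.12, "wx": 0, "wy": 0, "wz": 0},
  {"x": 0, "y": 0, "z": -0.24, "wx": 0, "wy": 0, "wz": 0},
  {"x": 0, "y": 0, "z": -0.36, "wx": 0, "wy": 0, "wz": 0},
  {"x": 0, "y": 0, "z": -0.44, "wx": 0, "wy": 0, "wz": 0},
  {"x": 0, "y": 0, "z": -0.44, "wx": 0, "wy": 0, "wz": 0},
])

```text
time_s: 11.45
tcp_pos: [0.5148, 0.0309, 0.4639]
eef_rot: [3.142, 0.004, -3.079]
wrist_force: [-0.6, -1.2, -2.0]
width: 0.0239
grip_force: 30.0
```

Run:
```python
from u import *
# tool z -> rack +x tilted 5deg below level, tool x -> down
d=np.deg2rad(85)
s=arm.sense();A=R.from_euler('xyz',s["eef_rot"])
for sg in(1,-1):
    B=A*R.from_rotvec([0,sg*d,0]);print(sg,B.as_matrix()[:,2].round(2))
rows([])
```

```text
1 [-0.99 -0.06 -0.09]
-1 [ 0.99  0.06 -0.08]
t 11.45 tcp [0.5148 0.0309 0.4639] rpy [ 3.1415  0.0036 -3.0787] q [ 0.04  0.18  1.15  0.    1.81 -1.6 ] F [-0.6 -1.2 -2. ] w 0.0239 g 30.0
```

>>> send_rows([
  {"x": -0.05, "y": 0, "z": 0, "wx": 0, "wy": -0.02, "wz": 0},
  {"x": -0.1, "y": 0, "z": 0, "wx": 0, "wy": -0.04, "wz": 0},
  {"x": -0.15, "y": 0, "z": 0, "wx": 0, "wy": -0.06, "wz": 0},
  {"x": -0.2, "y": 0, "z": 0, "wx": 0, "wy": -0.08, "wz": 0},
  {"x": -0.25, "y": 0, "z": 0, "wx": 0, "wy": -0.1, "wz": 0},
  {"x": -0.3, "y": 0, "z": 0, "wx": 0, "wy": -0.12, "wz": 0},
  {"x": -0.35, "y": 0, "z": 0, "wx": 0, "wy": -0.14, "wz": 0},
  {"x": -0.4, "y": 0, "z": 0, "wx": 0, "wy": -0.16, "wz": 0},
  {"x": -0.45, "y": 0, "z": 0, "wx": 0, "wy": -0.18, "wz": 0},
  {"x": -0.5, "y": 0, "z": 0, "wx": 0, "wy": -0.2, "wz": 0},
  {"x": -0.5, "y": 0, "z": 0, "wx": 0, "wy": -0.22, "wz": 0},
  {"x": -0.5, "y": 0, "z": 0, "wx": 0, "wy": -0.236, "wz": 0},
  {"x": -0.5, "y": 0, "z": 0, "wx": 0, "wy": -0.236, "wz": 0},
  {"x": -0.5, "y": 0, "z": 0, "wx": 0, "wy": -0.236, "wz": 0},
  {"x": -0.5, "y": 0, "z": 0, "wx": 0, "wy": -0.236, "wz": 0},
  {"x": -0.5, "y": 0, "z": 0, "wx": 0, "wy": -0.236, "wz": 0},
])

```text
time_s: 13.05
tcp_pos: [0.6195, 0.0379, 0.5563]
eef_rot: [-3.14, 1.369, -3.078]
wrist_force: [0.4, -0.5, -1.3]
width: 0.0241
grip_force: 30.0
```

Run:
```python
from u import *
import cv2
rows([]);s=arm.sense();print(R.from_euler('xyz',s["eef_rot"]).as_matrix()[:,2].round(2))
a=read_camera("scene")
cv2.imwrite("pics/f.png",cv2.convertScaleAbs(cv2.resize(a[20:270,200:450],None,fx=2.4,fy=2.4,interpolation=2),alpha=1.3)[:,:,::-1])
```

```text
t 13.05 tcp [0.6195 0.0379 0.5563] rpy [-3.1398  1.3687 -3.0775] q [ 0.02 -0.19  1.94  0.98  0.05 -2.56] F [ 0.4 -0.5 -1.3] w 0.0241 g 30.0
[ 0.98  0.06 -0.2 ]
```

View pics/f.png

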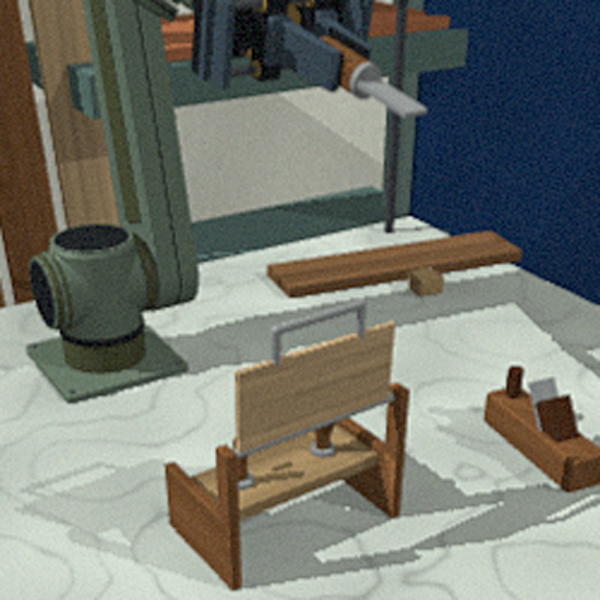

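The chisel is level to about 12°, but q5 and q6 sit at their limits. I'll back off slightly and let the arm settle.

>>> send_rows([
  {"x": 0, "y": 0, "z": 0.05, "wx": 0, "wy": 0.006, "wz": 0},
  {"x": 0, "y": 0, "z": 0.1, "wx": 0, "wy": 0.006, "wz": 0},
  {"x": 0, "y": 0, "z": 0.1, "wx": 0, "wy": 0.006, "wz": 0},
  {"x": 0, "y": 0, "z": 0.1, "wx": 0, "wy": 0.006, "wz": 0},
  {"x": 0, "y": 0, "z": 0.1, "wx": 0, "wy": 0.006, "wz": 0},
  {"x": 0, "y": 0, "z": 0.1, "wx": 0, "wy": 0.006, "wz": 0},
  {"x": 0, "y": 0, "z": 0.1, "wx": 0, "wy": 0.006, "wz": 0},
])

```text
time_s: 13.8
tcp_pos: [0.6442, 0.0396, 0.5507]
eef_rot: [3.131, 1.33, -3.09]
wrist_force: [0.0, -0.5, -1.2]
width: 0.0239
grip_force: 30.0
```

Run:
```python
from u import *
rows([]);s=arm.sense();print(s["qpos"].round(3),s["qd"].round(3),R.from_euler('xyz',s["eef_rot"]).as_matrix()[:,2].round(3))
```

```text
t 13.8 tcp [0.6442 0.0396 0.5507] rpy [ 3.1306  1.3301 -3.0899] q [ 0.02 -0.15  1.89  0.48  0.08 -2.06] F [ 0.  -0.5 -1.2] w 0.0239 g 30.0
[ 0.024 -0.149  1.888  0.485  0.082 -2.061] [ 0.001 -0.    -0.003 -0.003 -0.002  0.004] [ 0.969  0.061 -0.238]
```

```bash
python3 -c "
from rig import job; print(job.finish_job())"
```

```text
the job is handed in; nothing more can be done
None
```

I handed the job in with the cover standing upright and the chisel held in the gripper about 14° off level and about 55 cm above the bench. The other tools, the plane and the oil can were never touched; the judge's result was not shown.

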